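Pack a sample kit into the divided tote

TASK

Pack the three loose kit pieces (the clear beaker, the little white reagent bottle and the small black-topped tube rack) into the shallow divided tote, each upright and flat on the floor of the one compartment that it fits most closely. Set them down rather than dropping them, and leave the timer and the rack of microtubes where they are.

Things in the scene. Friction and masses are not known exactly. Their poses are not given: they have to be found in the camera images.
- tote: shallow grey divided tote, 112 (x) x 190 (y) mm, walls and dividers 4 mm thick and 22 mm high above the bench, floor 3 mm thick; fixed to the bench; a 60 mm long ledge juts 7 mm out at each y end. Origin: centre of its underside, on the bench. Its compartments are cell_1 to cell_7, whose axes are parallel to the tote's
- cell_1 (a point): compartment of the tote, 104 (x) x 32 (y) mm, 19 mm deep; the point is the centre of its floor, 3 mm above the bench; axes as the tote's (long side along x)
- cell_2 (a point): compartment of the tote, 50 (x) x 32 (y) mm, 19 mm deep; the point is the centre of its floor
- cell_3 (a point): compartment of the tote, 50 (x) x 32 (y) mm, 19 mm deep; the point is the centre of its floor
- cell_4 (a point): compartment of the tote, 66 (x) x 66 (y) mm, 19 mm deep; the point is the centre of its floor
- cell_5 (a point): compartment of the tote, 34 (x) x 66 (y) mm, 19 mm deep; the point is the centre of its floor
- cell_6 (a point): compartment of the tote, 60 (x) x 40 (y) mm, 19 mm deep; the point is the centre of its floor
- cell_7 (a point): compartment of the tote, 40 (x) x 40 (y) mm, 19 mm deep; the point is the centre of its floor
- beaker_centre (a point): clear round beaker standing upright, 55 mm across, 70 mm high, open at the top; the point is its centre, 35 mm above its underside; z is its upright axis
- reagent_bottle_centre (a point): small white round bottle standing upright, 33 mm across, 34 mm high, its cap (32 mm across) is the upper 14 mm; the point is its centre, 17 mm above its underside; z is its upright axis
- tube_rack_centre (a point): small grey tube rack with a black top plate, 92 (x) x 25 (y) x 32 (z) mm, standing on the bench; grip it across its long sides (y) near the top; the point is its centre, 16 mm above its underside; x runs along its length, z up. Either end may lead
- lab_timer: flat white timer, 88 x 89 x 16 mm, lying loose on the bench at the right; leave it alone. Origin: centre of its underside
- microtube_rack: orange block full of capped microtubes, 120 (x) x 50 (y) x 34 (z) mm, loose on the bench; not part of the kit, leave it alone. Origin: centre of its underside
Things that resemble listed ones, but are neither listed nor needed, are in the scene too. Of the things that look like the part that bears tube_rack_centre, take the one that is farthest from the robot's base at the start.

How it is judged (in metres and radians):
At the end, for the whole second after the job is handed in: Beaker in the 66 x 66 mm compartment, reagent bottle in the 40 x 40 mm one, tube rack lengthwise in the 104 x 32 mm one: each centre within 7 mm (beaker, and rack along its length, 9 mm) of the middle in x and y, underside within 4 mm of the floor, upright within 0.1 rad, at rest (x of beaker_centre in the frame of cell_4 between -0.009 and 0.009 m and y of beaker_centre in the frame of cell_4 between -0.009 and 0.009 m and z of beaker_centre in the frame of cell_4 between 0.031 and 0.039 m and angle between each of beaker_centre, reagent_bottle_centre, tube_rack_centre's own z axis and vertical below 0.1 rad and linear speed of each of beaker, reagent_bottle, tube_rack below 0.02 m/s and x of reagent_bottle_centre in the frame of cell_7 between -0.007 and 0.007 m and y of reagent_bottle_centre in the frame of cell_7 between -0.007 and 0.007 m and z of reagent_bottle_centre in the frame of cell_7 between 0.013 and 0.021 m and x of tube_rack_centre in the frame of cell_1 between -0.009 and 0.009 m and y of tube_rack_centre in the frame of cell_1 between -0.007 and 0.007 m and z of tube_rack_centre in the frame of cell_1 between 0.012 and 0.02 m); the robot touches nothing.
It fails at once if the beaker is dropped or thrown: it moves faster than 0.6 m/s while no finger touches it (a fall of about 18 mm) (contact force between the fingers and beaker below 0.05 N and linear speed of beaker above 0.6 m/s).
It fails at once if the reagent bottle is dropped or thrown: it moves faster than 0.6 m/s while no finger touches it (a fall of about 18 mm) (contact force between the fingers and reagent_bottle below 0.05 N and linear speed of reagent_bottle above 0.6 m/s).
It fails at once if the tube rack is dropped or thrown: it moves faster than 0.6 m/s while no finger touches it (a fall of about 18 mm) (contact force between the fingers and tube_rack below 0.05 N and linear speed of tube_rack above 0.6 m/s).
It fails at once if the timer is moved by more than 3 cm (distance of lab_timer from where it was at the start of the episode above 0.03 m).
It fails at once if the rack of microtubes is moved by more than 3 cm (distance of microtube_rack from where it was at the start of the episode above 0.03 m).
It also fails if it takes over 72 s, if anything falls off the work surface, if the arm or the gripper's body presses on something with over 40 N, if the wrist force passes 120 N, or if a joint passes its speed limit or range.

ROBOT

A 6-joint arm with a two-finger parallel gripper is mounted at the origin on a cart in front of the work surface, level with it; the furniture and walls round the work are solid. World frame = base frame: x ahead of the robot, y to its left, z up, the work surface at z = 0. Lengths are in mm, angles in rad, forces in N, time in s.
With the tool pointing down it reaches from about 300 to 775 mm from the base axis. Payload 14.6 kg.
Tool frame: the origin (TCP) lies between the finger pads; the fingertips stand 11 mm ahead of it and the grasp point (between the pads) lies 8 mm behind it; z points along the fingers, y is the direction in which the jaws open and shut (so a half turn about z gives the same grasp; the last joint's range is limited). The gripper opens to 94 mm and grips with 3 to 60 N. Pads are 16 mm wide; open, the fingers measure 119 mm over their backs; the gripper's body (75 mm by 177 mm) begins 78 mm behind the grasp point.
Start: joints at [-1.297, 0.3, 1.521, -0, 1.321, -0.067], TCP at [183.825, -518.36, 216.446] pointing down, gripper open.
Joint ranges: [-3.03, 3.03], [-0.79, 2.21], [0.23, 2.52], [-1.04, 4.18], [0, 3.07], [-2.55, 2.55]. Speed limits (rad/s): [2.22, 2.22, 2.57, 3.14, 3.14, 3.14].

INTERFACE

Orientations are given as [roll, pitch, yaw] about the fixed x, y, z axes, in that order (R = Rz(yaw) Ry(pitch) Rx(roll)).
In Python, from cell import * gives the robot as it stands.
- The arm moves only by the tool arm_command, never from a script. Its argument "deltas" is a list of rows, each an object with "xyz": the shift along the world's x, y, z in m, a list of three; "turn": the turn, a rotation vector about the world's x, y, z in rad, a list of three. A call has 1 to 12 rows; each row shifts and turns the commanded pose from where the row before left it; what a row does not reach is not made up. A row lasts 1/8 s, in which the tool goes at most 62.5 mm and 10.7 degrees, less where a joint would pass 70% of its speed; a pose out of reach is approached as far as the arm can. A call with a gripper value outside its range is refused whole. "gripper" is the closure, from 0 (fully open) to 1 (shut), set as the call begins (left out, the last holds). The fingers move at their own pace and stop on an object; "force" is the grip in N (left out, the last holds). Time passes only in rows, so rows that do not move let the fingers close. It gives the time, the measured TCP pose, the force and the opening at its end, in the units of the state.
- read_state(): the state, without advancing time (a new reading comes with each control period).
- camera(name): name is "scene" or "top" or "wrist"; returns a dict with "color" (480x640x3 uint8, red, green, blue), "fx", "fy", "cx", "cy" (pixels), "k1" (the pictures are not rectified: a ray, as slopes to the right and down, at radius r is drawn at 1 + k1 r^2 times it, then the intrinsics apply), "rvec" (rotation vector, rad) and "tvec" (3), from world to camera coordinates, as OpenCV has them; the wrist camera has in their place "mount" (4x4, takes a point from camera to tool coordinates, whose origin is the TCP and whose axes are the flange's). Camera axes: x right, y down, z forward; pixel columns grow to the right and rows downward; lengths in mm; the calibration is good to about 2 mm. A picture is of the moment at which its call begins: read the wrist's pose just before it. There is no depth.
- sign_off(): hands the job in, once; it reports no verdict.
The state is a dict: "clock": time; "joints": joint angles; "qd": joint speeds; "effort": joint torques, N m; "eef_pos": TCP position; "eef_rot": TCP orientation; "wrist_force": force on the tool from outside, world axes, zero at the start; "moment": the same for the moment, N m; "finger_gap": finger opening in mm.
Only numpy, scipy, OpenCV 4.12 (cv2) and the standard library are available. Lean on these libraries where they do the work, as an engineer would, in place of code of your own. Each camera call takes 0.05 s, during which the arm holds its last target.

## Working session

There is one attempt and no reset: what is moved stays moved. The work goes in short steps, Python scripts to look and compute and a tool call to move; the robot and the scene stay as the last step left them, time stands still between calls to the robot, and variables do not carry over. Pictures are saved under pics/ and viewed, and the job is handed in when it is done.

Besides the shell and the picture viewer there is one more tool, called as name([rows], argument=value, ...), one row to a line, values as JSON. arm_command: Moves the arm, as the interface text tells. Its arguments: {"type":"object","properties":{"deltas":{"type":"array","items":{"type":"object","properties":{"xyz":{"type":"array","items":{"type":"number"}},"turn":{"type":"array","items":{"type":"number"}}}}},"gripper":{"type":"number"},"force":{"type":"number"}},"required":["deltas"]}

```bash
mkdir -p pics; cat > h.py <<'E'
from cell import *
import numpy as np, cv2
def ray(c,uv,pose=None):
    u=np.array([(uv[0]-c['cx'])/c['fx'],(uv[1]-c['cy'])/c['fy']])
    s=u.copy()
    for _ in range(20): s=u/(1+c['k1']*(s@s))
    d=np.array([s[0],s[1],1.])
    if 'rvec' in c:
        R,_=cv2.Rodrigues(np.array(c['rvec'],float)); t=np.array(c['tvec'],float).ravel()
        return -R.T@t, R.T@d
    from scipy.spatial.transform import Rotation as Ro
    M=np.array(c['mount']); R=Ro.from_euler('xyz',pose['eef_rot']).as_matrix()
    return R@M[:3,3]+np.array(pose['eef_pos']), R@M[:3,:3]@d
def onz(c,uv,z,pose=None):
    o,d=ray(c,uv,pose); return o+d*(z-o[2])/d[2]
def proj(c,p,pose=None):
    p=np.array(p,float)
    if 'rvec' in c:
        R,_=cv2.Rodrigues(np.array(c['rvec'],float)); q=R@p+np.array(c['tvec'],float).ravel()
    else:
        from scipy.spatial.transform import Rotation as Ro
        M=np.array(c['mount']); R=Ro.from_euler('xyz',pose['eef_rot']).as_matrix()
        q=M[:3,:3].T@(R.T@(p-np.array(pose['eef_pos']))-M[:3,3])
    s=q[:2]/q[2]; s=s*(1+c['k1']*(s@s)); return np.array([s[0]*c['fx']+c['cx'],s[1]*c['fy']+c['cy']])
def save(c,n): cv2.imwrite('pics/'+n+'.png',c['color'][:,:,::-1])
E
python3 - <<'E'
from h import *
s=read_state(); print(s)
import pickle
d={'s':s}
for n in ['scene','top','wrist']:
    c=camera(n); save(c,n+'0'); d[n]=c; print(n,{k:v for k,v in c.items() if k!='color'})
pickle.dump(d,open('d0.pkl','wb'))
E
```

```text
{'clock': 0.0, 'joints': array([-1.29661259e+00,  3.00484648e-01,  1.52159147e+00, -5.43416566e-06,
        1.32067187e+00, -6.65947263e-02]), 'qd': array([-7.69019095e-04, -1.92990747e-04,  8.00430999e-05,  1.11496143e-03,
        5.08200613e-04, -3.35429041e-04]), 'effort': array([ 9.37603181e-04, -5.31809020e+01, -3.52734375e+01,  7.08449632e-02,
        2.43866479e-02, -7.94778293e-05]), 'eef_pos': array([ 183.75298379, -518.13373529,  215.87449033]), 'eef_rot': array([-3.14043953e+00, -7.16305399e-05,  3.40779769e-01]), 'wrist_force': array([ 0.31929577, -0.31343656,  0.81107057]), 'moment': array([ 0.04072378, -0.04457174, -0.01470294]), 'finger_gap': 93.93865525238276}
scene {'fx': 477.4996070996786, 'fy': 477.4996070996786, 'cx': 325.0160843800993, 'cy': 239.97196750609393, 'k1': -0.06889024253278171, 'rvec': array([ 0.86410165, -2.31471027,  1.27709782]), 'tvec': array([310.78992686, 245.09169455, 752.30518607])}
top {'fx': 498.24717193453625, 'fy': 498.24717193453625, 'cx': 321.37165059752687, 'cy': 237.40317534807997, 'k1': -0.019857613717093884, 'rvec': array([ 2.12755615, -2.16376213,  0.16368162]), 'tvec': array([ -67.18397291,  484.29253391, 1163.42871775])}
wrist {'fx': 374.8617657443813, 'fy': 374.8617657443813, 'cx': 323.9663664156218, 'cy': 238.68647063361453, 'k1': 0.007482499024614252, 'mount': array([[ 6.54465228e-04, -9.61531546e-01, -2.74693753e-01,
         8.04132570e+01],
       [ 9.99999784e-01,  6.10796010e-04,  2.44510308e-04,
        -5.26387237e-01],
       [-6.73225256e-05, -2.74693854e-01,  9.61531737e-01,
        -1.67409364e+02],
       [ 0.00000000e+00,  0.00000000e+00,  0.00000000e+00,
         1.00000000e+00]])}
```

View pics/top0.png

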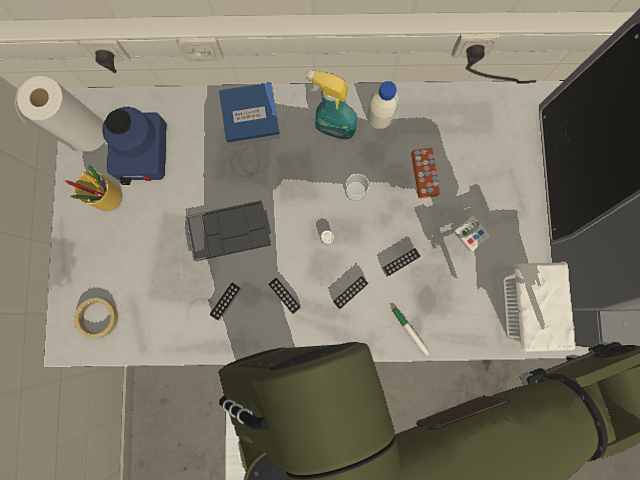

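View pics/scene0.png

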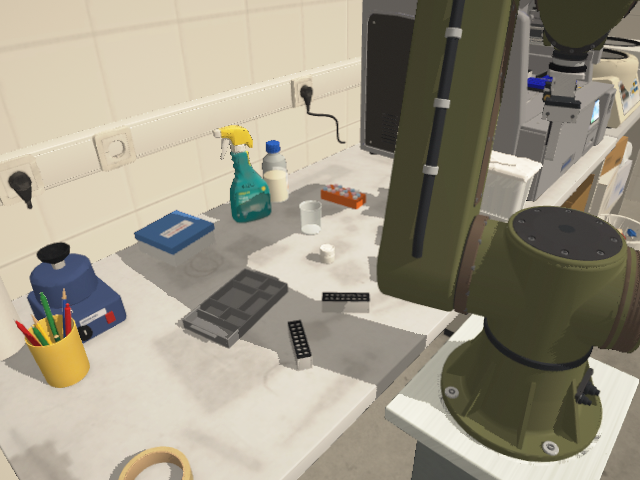

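View pics/wrist0.png

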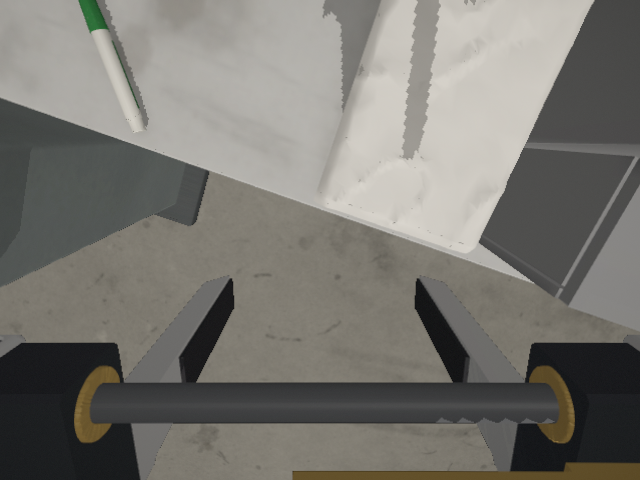

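```bash
python3 - <<'E'
from h import *
import pickle
d=pickle.load(open('d0.pkl','rb')); c=d['top']; im=c['color'][:,:,::-1]
cv2.imwrite('pics/crop_top.png',cv2.resize(im[160:330,175:445],None,fx=2.9,fy=2.9,interpolation=cv2.INTER_CUBIC))
for uv in [(0,0),(321,237)]: print(onz(c,uv,0))
g=im.max(axis=2)
m=((g<60)).astype(np.uint8); m=cv2.morphologyEx(m,cv2.MORPH_CLOSE,np.ones((5,5)))
n,l,st,ce=cv2.connectedComponentsWithStats(m)
for i in range(1,n):
    if 150<st[i,4]<6000 and 180<ce[i][1]<330 and ce[i][0]<460:
        p=np.argwhere(l==i)[:,::-1].astype(np.float32); r=cv2.minAreaRect(p)
        w=[onz(c,q,32) for q in cv2.boxPoints(r)]
        e=[np.linalg.norm(w[1]-w[0]),np.linalg.norm(w[2]-w[1])]
        ce3=np.mean(w,0)
        v=(w[1]-w[0]) if e[0]>e[1] else (w[2]-w[1])
        print(st[i],ce[i].round(1),ce3.round(1),np.round(e,1),np.degrees(np.arctan2(v[1],v[0])).round(1),np.hypot(*ce3[:2]).round(1))
E
```

```text
[1152.48078535  782.85852029    0.        ]
[489.53660491 -74.61496857   0.        ]
[383 248  37  27 359] [401.3 261.4] [ 422.1 -266.    32. ] [90.6 23.4] -59.4 498.9
[334 277  34  32 373] [350.2 292.1] [ 351.2 -141.8   32. ] [90.8 23.3] -49.5 378.7
[269 278  31  35 386] [283.9 295.1] [346.6  15.7  32. ] [24.4 90.6] -141.0 347.0
[210 283  30  36 399] [224.6 300.6] [335.7 156.5  32. ] [91.  24.8] -34.7 370.4
```

View pics/crop_top.png

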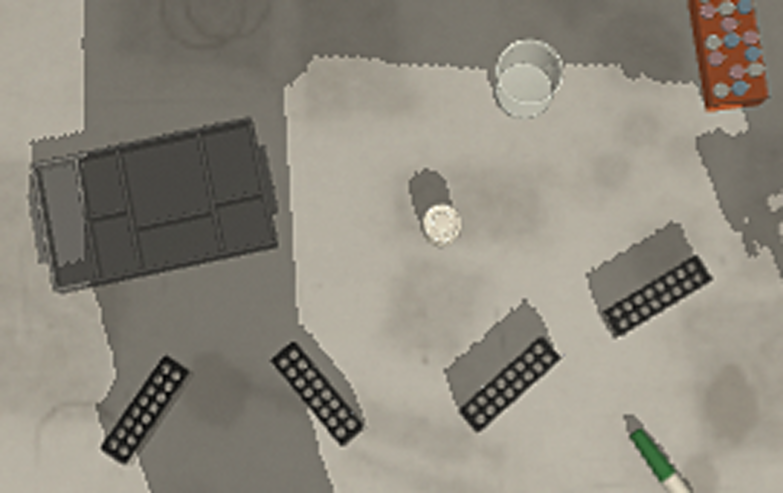

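```bash
python3 - <<'E'
from h import *
import pickle
d=pickle.load(open('d0.pkl','rb')); c=d['top']
f=lambda x,y:(175+x/2.9-.5+.17,160+y/2.9-.33)
w=[onz(c,f(*q),22) for q in [(33,163),(250,118),(277,245),(57,292)]]
print(np.round(w,1),np.mean(w,0).round(1),[np.linalg.norm(w[i]-w[i-1]).round(1) for i in range(4)])
v=w[0]-w[1]; print(np.degrees(np.arctan2(v[1],v[0])))
v=w[3]-w[2]; print(np.degrees(np.arctan2(v[1],v[0])))
v=w[0]-w[3]; print(np.degrees(np.arctan2(v[1],v[0])))
v=w[1]-w[2]; print(np.degrees(np.arctan2(v[1],v[0])))
print('beaker',onz(c,f(529,72),70),onz(c,f(525,92),3), 'bottle',onz(c,f(441,224),34),'mt',onz(c,f(735,40),34))
g=c['color'][330-170:,:,:]
E
```

```text
[[544.2 255.8  22. ]
 [580.   72.1  22. ]
 [470.7  49.3  22. ]
 [434.1 233.1  22. ]] [507.3 152.6  22. ] [np.float64(112.3), np.float64(187.2), np.float64(111.6), np.float64(187.4)]
101.03058106404177
101.24448072458833
11.621868775087986
11.763792023451572
beaker [ 603.79931053 -162.26279191   70.        ] [ 603.4121459  -163.68595061    3.        ] bottle [484.39857984 -88.32340192  34.        ] mt [ 638.28865814 -341.02654532   34.        ]
```

arm_command([
  {"xyz": [0,0,0.05],"turn": [0,0,0]},
  {"xyz": [0.01,0.02,0.04],"turn": [0,0,0.164]},
  {"xyz": [0.029,0.041,0],"turn": [0,0,0.16]},
  {"xyz": [0.029,0.041,0],"turn": [0,0,0.16]},
  {"xyz": [0.029,0.041,0],"turn": [0,0,0.16]},
  {"xyz": [0.029,0.041,0],"turn": [0,0,0.16]},
  {"xyz": [0.029,0.041,0],"turn": [0,0,0.16]},
  {"xyz": [0.029,0.041,0],"turn": [0,0,0.16]},
  {"xyz": [0.029,0.041,0],"turn": [0,0,0.16]},
  {"xyz": [0.029,0.041,0],"turn": [0,0,0.16]},
  {"xyz": [0.029,0.041,-0.02],"turn": [0,0,0.16]},
  {"xyz": [0.029,0.041,-0.02],"turn": [0,0,0.16]},
])

```text
clock: 1.65
eef_pos: [484.5, -86.8, 265.9]
eef_rot: [3.141, 0.0, 2.11]
wrist_force: [0.7, 0.0, 0.3]
finger_gap: 94.0
```

```bash
python3 - <<'E'
from h import *
import pickle
s=read_state(); c=camera('wrist'); save(c,'w1'); pickle.dump((s,c),open('w1.pkl','wb'))
t=camera('top'); save(t,'t1'); pickle.dump(t,open('t1.pkl','wb')); sc=camera('scene'); save(sc,'s1'); pickle.dump(sc,open('s1.pkl','wb'))
print(proj(c,[484,-88,34],s),proj(c,[422,-266,32],s))
E
```

```text
[322.50175803 209.48173683] [199.61383398 310.04786851]
```

View pics/w1.png

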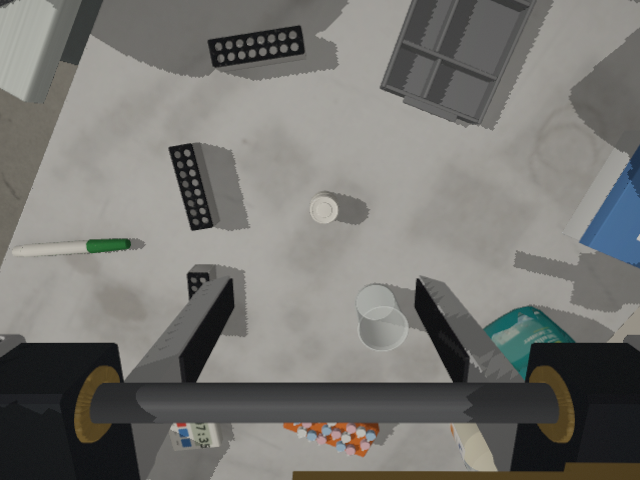

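View pics/s1.png

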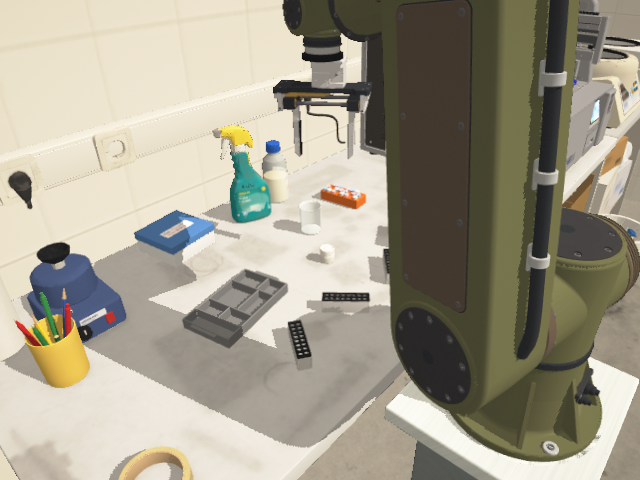

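View pics/t1.png

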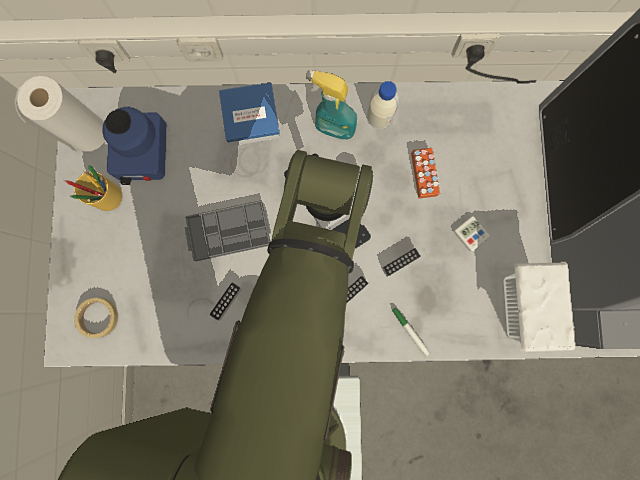

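```bash
python3 - <<'E'
from h import *
import pickle
s,c=pickle.load(open('w1.pkl','rb')); im=c['color']
roi=im[180:240,295:345].astype(int).min(axis=2); m=(roi>205).astype(np.uint8)
n,l,st,ce=cv2.connectedComponentsWithStats(m)
for i in range(1,n):
    if st[i,4]>50:
        k=cv2.findContours((l==i).astype(np.uint8),cv2.RETR_EXTERNAL,2)[0][0]
        (x,y),r=cv2.minEnclosingCircle(k); print(x+295,y+180,r,ce[i]+[295,180],onz(c,(x+295,y+180),34,s),onz(c,ce[i]+[295,180],34,s))
print(c['color'][190:228:4,323].tolist())
# beaker rim
cv2.imwrite('pics/bk1.png',cv2.resize(im[270:370,340:420,::-1],None,fx=6,fy=6,interpolation=cv2.INTER_CUBIC))
cv2.imwrite('pics/tote1.png',cv2.resize(im[0:140,370:560,::-1],None,fx=4.2,fy=4.2,interpolation=cv2.INTER_CUBIC))
print(s['eef_pos'],s['eef_rot'])
E
```

```text
[[149, 146, 141], [132, 130, 122], [188, 184, 175], [173, 170, 161], [189, 185, 176], [188, 184, 176], [188, 184, 175], [184, 181, 172], [186, 184, 175], [149, 146, 141]]
[484.53179053 -86.81886142 265.92936473] [3.14140049e+00 2.87001645e-04 2.11010818e+00]
```

View pics/tote1.png

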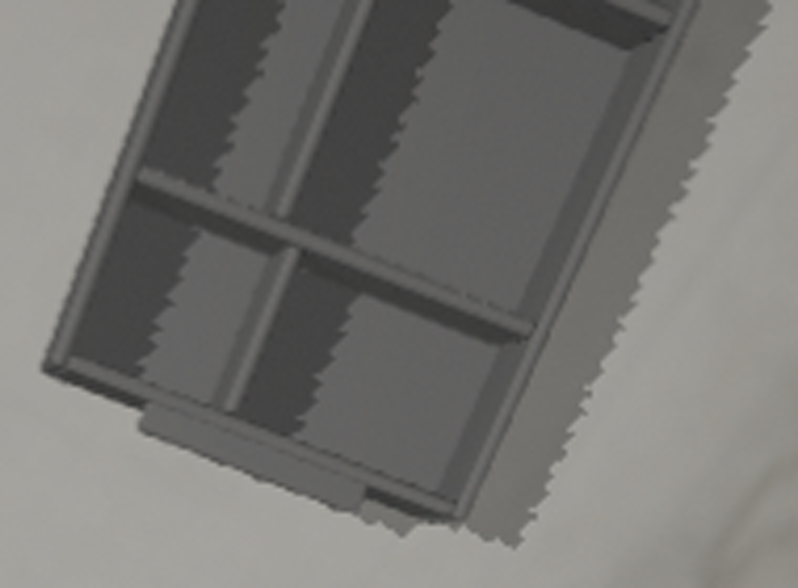

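View pics/bk1.png

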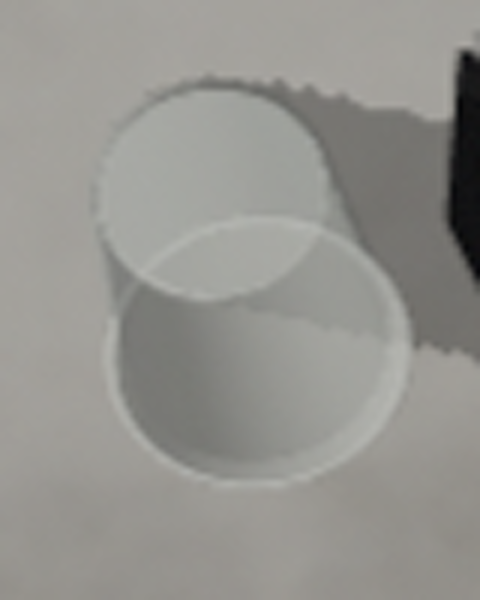

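```bash
python3 - <<'E'
from h import *
import pickle
s,c=pickle.load(open('w1.pkl','rb')); 
print('bk',onz(c,(340+258/6-.4,270+350/6-.4),70,s),onz(c,(340+210/6-.4,270+192/6-.4),2,s))
# rim width check
print(np.linalg.norm(onz(c,(340+105/6,270+350/6),70,s)-onz(c,(340+411/6,270+350/6),70,s)))
im=c['color']; roi=im[180:240,295:345].astype(int).min(axis=2); m=(roi>158).astype(np.uint8)
k=max(cv2.findContours(m,0,2)[0],key=cv2.contourArea); (x,y),r=cv2.minEnclosingCircle(k); x+=295;y+=180;print(x,y,r,onz(c,(x,y),34,s))
f=lambda x,y:(370+x/4.2-.4,y/4.2-.4)
a,b=onz(c,f(45,365),22,s),onz(c,f(462,518),22,s); print(a,b,np.linalg.norm(a-b)); v=b-a; print(np.degrees(np.arctan2(v[1],v[0])), (a+b)/2)
# divider mid lines at rim height: long divider mid y' = -95+4+40+2=-49
a2,b2=onz(c,f(132,180),22,s),onz(c,f(533,330),22,s); print(a2,b2,(a2+b2)/2)
v=a2-a; print(np.degrees(np.arctan2(v[1],v[0])))
E
```

```text
bk [ 602.97740625 -160.11394403   70.        ] [ 603.91171429 -161.13305889    2.        ]
55.15227680613066
323.0 208.5 14.705541610717773 [483.90771079 -86.79411293  34.        ]
[470.31007531  49.8747728   22.        ] [579.02328963  73.49988246  22.        ] 111.25065740599095
12.260648098287176 [524.66668247  61.68732763  22.        ]
[465.59023097  94.30132495  22.        ] [567.11086167 116.82924223  22.        ] [516.35054632 105.56528359  22.        ]
96.06431436164192
```

arm_command([
  {"xyz": [0,0,-0.05]},
  {"xyz": [0,0,-0.05]},
  {"xyz": [0,0,-0.05]},
  {"xyz": [0,0,-0.04]},
  {"xyz": [0,0,-0.025]},
  {"xyz": [0,0,-0.018]},
  {"xyz": [0,0,0]},
], gripper=0.3, force=15)

```text
validation failed for argument at $.de...
```

arm_command([
  {"xyz": [0,0,0]},
  {"xyz": [0,0,0]},
  {"xyz": [0,0,0]},
  {"xyz": [0,0,0]},
  {"xyz": [0,0,0]},
  {"xyz": [0,0,0]},
], gripper=1.0, force=15)

```text
validation failed for argument at $.de...
```

Rows need "turn" too.

arm_command([
  {"xyz": [0,0,-0.05],"turn": [0,0,0]},
  {"xyz": [0,0,-0.05],"turn": [0,0,0]},
  {"xyz": [0,0,-0.05],"turn": [0,0,0]},
  {"xyz": [0,0,-0.04],"turn": [0,0,0]},
  {"xyz": [0,0,-0.025],"turn": [0,0,0]},
  {"xyz": [0,0,-0.018],"turn": [0,0,0]},
  {"xyz": [0,0,0],"turn": [0,0,0]},
], gripper=0.3, force=15)

```text
clock: 2.68
eef_pos: [483.1, -89.1, 33.0]
eef_rot: [-3.14, -0.001, 2.103]
wrist_force: [-0.4, 0.5, -1.3]
finger_gap: 65.9
```

```bash
python3 - <<'E'
from h import *
s=read_state(); c=camera('wrist'); save(c,'w2'); print(s['eef_pos'],read_state()['eef_pos'],s['joints'])
E
```

```text
[483.14764822 -89.13555656  33.03318574] [483.74577325 -89.12088845  33.90275232] [-2.56932583e-01  4.15996260e-01  1.84530024e+00 -1.72210419e-04
  8.81918533e-01 -7.88675596e-01]
```

View pics/w2.png

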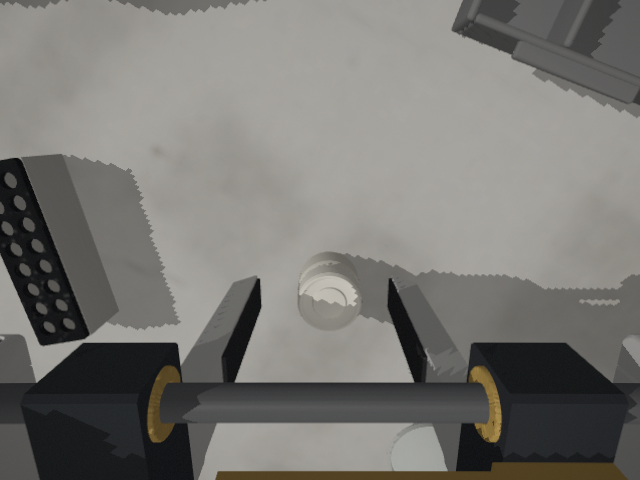

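arm_command([
  {"xyz": [0,0,0],"turn": [0,0,0]},
  {"xyz": [0,0,0],"turn": [0,0,0]},
  {"xyz": [0,0,0],"turn": [0,0,0]},
  {"xyz": [0,0,0],"turn": [0,0,0]},
  {"xyz": [0,0,0],"turn": [0,0,0]},
  {"xyz": [0,0,0],"turn": [0,0,0]},
], gripper=1.0, force=15)

```text
clock: 3.48
eef_pos: [483.9, -88.4, 33.6]
eef_rot: [3.141, 0.0, 2.105]
wrist_force: [-0.2, -0.1, 4.9]
finger_gap: 31.7
```

arm_command([
  {"xyz": [0,0,0.04],"turn": [0,0,0]},
  {"xyz": [0,0,0.05],"turn": [0,0,0]},
  {"xyz": [0.001,0.025,0.03],"turn": [0,0,0.176]},
  {"xyz": [0.001,0.025,0],"turn": [0,0,0.176]},
  {"xyz": [0.001,0.025,0],"turn": [0,0,0.176]},
  {"xyz": [0.001,0.025,0],"turn": [0,0,0.176]},
  {"xyz": [0.001,0.025,0],"turn": [0,0,0.176]},
  {"xyz": [0.001,0.025,0],"turn": [0,0,0.176]},
  {"xyz": [0,0.015,0],"turn": [0,0,0.176]},
  {"xyz": [0,0,0],"turn": [0,0,0]},
])

```text
clock: 4.72
eef_pos: [489.6, 77.2, 153.2]
eef_rot: [3.142, -0.001, -2.946]
wrist_force: [0.6, 0.5, -0.2]
finger_gap: 32.0
```

```bash
python3 - <<'E'
from h import *
import pickle
s=read_state(); c=camera('wrist'); save(c,'w3'); pickle.dump((s,c),open('w3.pkl','wb')); print(s['eef_pos'],s['eef_rot'],read_state()['eef_pos'],s['wrist_force'],s['finger_gap'])
E
```

```text
[489.63185278  77.22536819 153.17732538] [ 3.14154545e+00 -5.23020990e-04 -2.94600104e+00] [489.6755653   76.64188296 153.21187349] [ 0.56505383  0.49996257 -0.20580094] 31.977354196522313
```

View pics/w3.png

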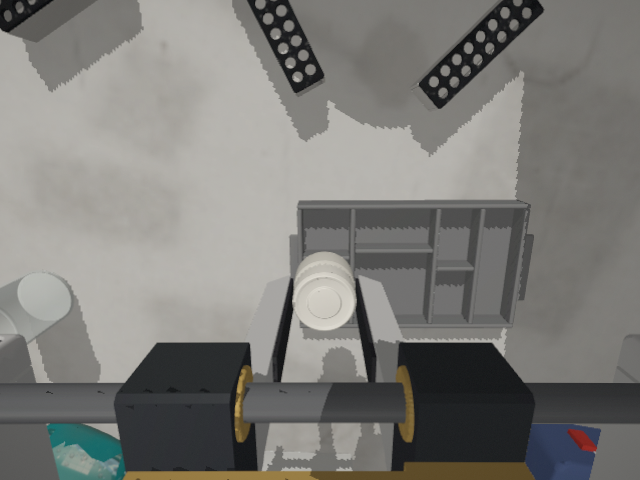

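```bash
python3 - <<'E'
from h import *
import pickle
s,c=pickle.load(open('w3.pkl','rb')); im=c['color']
cv2.imwrite('pics/tote3.png',cv2.resize(im[190:340,285:545,::-1],None,fx=3,fy=3,interpolation=cv2.INTER_CUBIC))
E
```

```text
(no output)
```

View pics/tote3.png

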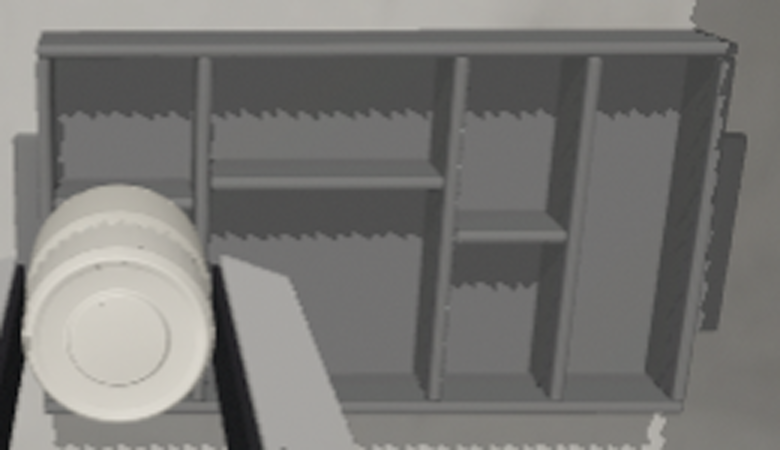

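```bash
cat > fit.py <<'E'
import numpy as np
def rigid(P,W):
    P=np.array(P,float);W=np.array(W,float); pc,wc=P.mean(0),W.mean(0)
    z=((W-wc)[:,0]+1j*(W-wc)[:,1])@np.conj((P-pc)[:,0]+1j*(P-pc)[:,1]); a=np.angle(z)
    sc=abs(z)/((P-pc)**2).sum()
    R=np.array([[np.cos(a),-np.sin(a)],[np.sin(a),np.cos(a)]]); t=wc-R@pc
    return R,t,a,sc,W-(P@R.T+t)
E
python3 - <<'E'
from h import *; from fit import *
import pickle
s,c=pickle.load(open('w3.pkl','rb'))
s=dict(s); s['eef_pos']=np.array([489.8,76.6,153.4]); s['eef_rot']=np.array([3.1416,0,2.105+1.232])
f=lambda x,y:(285+x/3-.33,190+y/3-.33)
px=[(39,42),(735,45),(684,410),(46,411),(204,58),(461,58),(594,58),(433,398),(557,398)]
P=[(-56,-95),(-56,95),(56,95),(56,-95),(-52,-49),(-52,21),(-52,57),(52,21),(52,57)]
W=[onz(c,f(*q),22,s)[:2] for q in px]
R,t,a,sc,e=rigid(P,W); print(t,np.degrees(a),a,sc);print(e.round(1))
for n,p in dict(c1=(0,75),c4=(19,-14),c7=(-32,-71)).items(): print(n,R@p+t)
# bottle pos in tool: cap circle centre 
print(onz(c,f(118,338),153.4-33.4+34,s))
E
```

```text
[506.63461432 154.25205954] 11.371779163495008 0.19847498821267445 0.9867315790004186
[[-0.1  1.6]
 [ 1.8 -1. ]
 [-1.  -0.3]
 [-1.3  1.1]
 [ 0.7  0.2]
 [ 1.  -0.3]
 [ 1.1 -0.5]
 [-1.  -0.7]
 [-1.  -0.2]]
c1 [491.84652778 227.77969037]
c4 [528.02205696 144.27321704]
c7 [489.26221376  78.33631876]
[489.55744069  77.18022973 154.        ]
```

arm_command([
  {"xyz": [0,0.002,-0.05],"turn": [0,0,0]},
  {"xyz": [0,0,-0.04],"turn": [0,0,0]},
  {"xyz": [0,0,0],"turn": [0,0,0]},
])

```text
clock: 5.15
eef_pos: [488.4, 77.8, 61.5]
eef_rot: [3.141, -0.005, -2.95]
wrist_force: [0.5, -0.5, 0.4]
finger_gap: 31.5
```

```bash
python3 - <<'E'
from h import *
import pickle
s=read_state(); c=camera('wrist'); save(c,'w4'); pickle.dump((s,c),open('w4.pkl','wb')); print(s['eef_pos'],s['eef_rot'],read_state()['eef_pos'],s['wrist_force'],s['finger_gap'])
t=camera('top'); save(t,'t4')
cv2.imwrite('pics/w4c.png',cv2.resize(c['color'][190:390,200:440,::-1],None,fx=3,fy=3,interpolation=cv2.INTER_CUBIC))
E
```

```text
[488.38757724  77.83757616  61.47200241] [ 3.14109701 -0.00503222 -2.95033762] [489.6361461   78.05098819  63.49101039] [ 0.4828468  -0.45816044  0.3711118 ] 31.503184422381675
```

View pics/w4c.png

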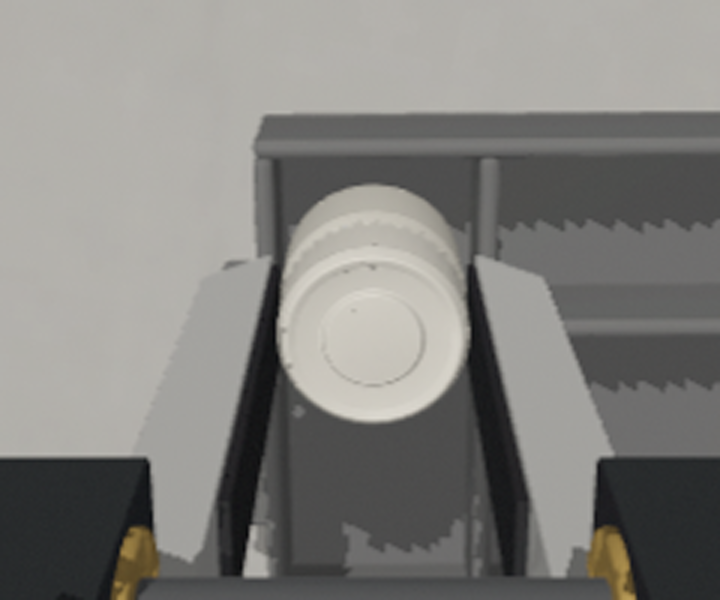

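```bash
python3 - <<'E'
from h import *
import pickle
s,c=pickle.load(open('w4.pkl','rb'))
s=dict(s); s['eef_pos']=np.array([489.8,78.6,63.4]); s['eef_rot']=np.array([3.1416,0,3.337])
f=lambda x,y:(200+x/3-.33,190+y/3-.33)
g=lambda q,z: (lambda p:((p-s['eef_pos'])[:2]@np.array([[np.cos(.198),-np.sin(.198)],[np.sin(.198),np.cos(.198)]])).round(1))(onz(c,f(*q),z,s))
print('near wall inner (expect -20)',g((377,154),22),'outer expect -24',g((377,140),22))
print('left wall inner',g((274,170),22),'right',g((480,170),22))
print('far inner? ',g((380,575),22))
print('cap centre',g((373,338),64))
E
```

```text
near wall inner (expect -20) [-18.9   1.4] outer expect -24 [-21.7   1.4]
left wall inner [-15.7 -18.6] right [-15.6  21.4]
far inner?  [76.1  2. ]
cap centre [-0.1  0.6]
```

arm_command([
  {"xyz": [0.001,0.001,0],"turn": [0,0,0]},
  {"xyz": [0,0,-0.01],"turn": [0,0,0]},
  {"xyz": [0,0,-0.01],"turn": [0,0,0]},
  {"xyz": [0,0,-0.0065],"turn": [0,0,0]},
  {"xyz": [0,0,0],"turn": [0,0,0]},
])

```text
clock: 5.88
eef_pos: [490.6, 79.6, 36.3]
eef_rot: [3.142, -0.001, -2.946]
wrist_force: [-0.4, -1.0, -0.8]
finger_gap: 31.8
```

arm_command([
  {"xyz": [0,0,0],"turn": [0,0,0]},
  {"xyz": [0,0,0],"turn": [0,0,0]},
  {"xyz": [0,0,0],"turn": [0,0,0]},
  {"xyz": [0,0,0.03],"turn": [0,0,0]},
  {"xyz": [0,0,0.04],"turn": [0,0,0]},
  {"xyz": [0,0,0.05],"turn": [0,0,0]},
  {"xyz": [0,0,0],"turn": [0,0,0]},
], gripper=0.5)

```text
clock: 6.75
eef_pos: [492.3, 79.8, 160.3]
eef_rot: [-3.141, 0.006, -2.946]
wrist_force: [-0.2, -0.3, -1.1]
finger_gap: 47.4
```

```bash
python3 - <<'E'
from h import *
import pickle
s=read_state(); c=camera('wrist'); save(c,'w5'); pickle.dump((s,c),open('w5.pkl','wb')); print(s['eef_pos'],s['eef_rot'])
cv2.imwrite('pics/w5c.png',cv2.resize(c['color'][180:380,260:540,::-1],None,fx=2.8,fy=2.8,interpolation=cv2.INTER_CUBIC))
E
```

```text
[492.29566701  79.79352501 160.34577979] [-3.14091659  0.00632449 -2.94638576]
```

View pics/w5c.png

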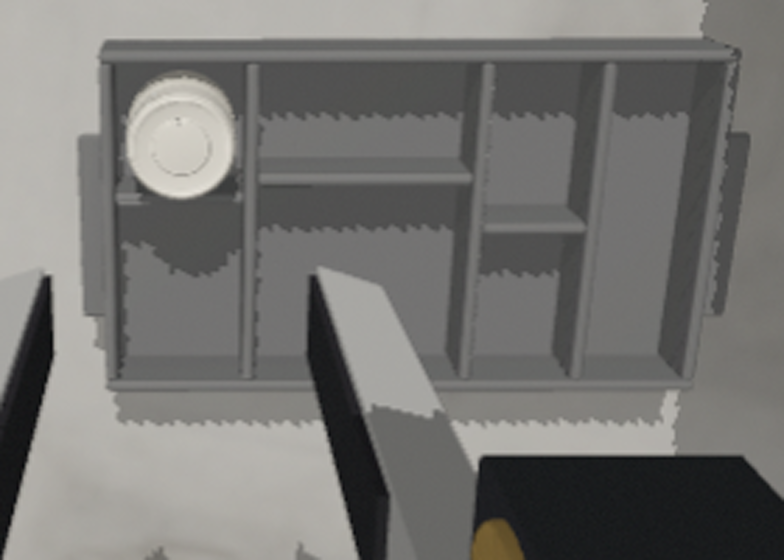

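```bash
python3 - <<'E'
from h import *; from fit import *
import pickle
s,c=pickle.load(open('w5.pkl','rb'))
s=dict(s); s['eef_pos']=np.array([490.8,79.6,156.9]); s['eef_rot']=np.array([3.1416,0,3.337])
f=lambda x,y:(260+x/2.8-.33,180+y/2.8-.33)
px=[(101,51),(738,55),(692,388),(107,388),(252,66),(488,66),(610,66),(247,378),(465,378),(576,378)]
P=[(-56,-95),(-56,95),(56,95),(56,-95),(-52,-49),(-52,21),(-52,57),(52,-49),(52,21),(52,57)]
W=[onz(c,f(*q),22,s)[:2] for q in px]
R,t,a,sc,e=rigid(P,W); print(t,np.degrees(a),a,sc);print(e.round(1))
for n,p in dict(c1=(0,75),c4=(19,-14),c7=(-32,-71)).items(): print(n,R@p+t)
b=onz(c,f(181,147),37,s)[:2]; print('bottle',b,R.T@(b-t)-[-32,-71])
s,c=pickle.load(open('w1.pkl','rb')); print(s['eef_pos'])
E
```

```text
[503.18892102 153.45691295] 11.244937967628449 0.19626119171763595 0.9731173636614051
[[ 0.9  2.8]
 [ 3.1 -1.9]
 [-2.  -1.9]
 [-2.6  1.8]
 [ 1.7  0.9]
 [ 1.9 -0.3]
 [ 2.1 -0.8]
 [-1.8  0.5]
 [-1.7 -0.2]
 [-1.6 -1. ]]
c1 [488.56364579 227.0171014 ]
c4 [524.55422014 143.4307475 ]
c7 [485.64850117  77.57981712]
bottle [487.49954522  79.8345247 ] [2.25518491 1.85046248]
[484.53179053 -86.81886142 265.92936473]
```

```bash
python3 - <<'E'
from h import *; from fit import *
import pickle
s,c=pickle.load(open('w5.pkl','rb'))
f=lambda x,y:(260+x/2.8-.33,180+y/2.8-.33)
px=[(101,51),(738,55),(692,388),(107,388),(252,66),(488,66),(610,66),(247,378),(465,378),(576,378)]
P=[(-56,-95),(-56,95),(56,95),(56,-95),(-52,-49),(-52,21),(-52,57),(52,-49),(52,21),(52,57)]
W=[onz(c,f(*q),22,s)[:2] for q in px]
R,t,a,sc,e=rigid(P,W); print(t,np.degrees(a),a,sc);print(e.round(1))
for n,p in dict(c1=(0,75),c4=(19,-14),c7=(-32,-71)).items(): print(n,R@p+t)
b=onz(c,f(181,147),37,s)[:2]; print('bottle',b,R.T@(b-t)-[-32,-71], 'scaled',R.T@(b-t)/sc-[-32,-71])
E
```

```text
[506.70158946 154.84656844] 11.275350177189427 0.19679198490728153 0.9853633997724214
[[ 0.3  1.6]
 [ 2.3 -1.2]
 [-1.4 -0.6]
 [-1.6  0.7]
 [ 1.1  0.2]
 [ 1.2 -0.3]
 [ 1.3 -0.4]
 [-1.   0. ]
 [-1.1  0.2]
 [-1.  -0.2]]
c1 [492.03727105 228.39898353]
c4 [528.07220739 144.83174495]
c7 [489.20144712  78.96017296]
bottle [490.67775317  80.28122216] [1.70610882 1.00689782] scaled [ 1.25612298 -0.03278059]
```

arm_command([
  {"xyz": [-0.0084,-0.0436,0],"turn": [0,0,-0.154]},
  {"xyz": [-0.0086,-0.0432,0],"turn": [0,0,-0.154]},
  {"xyz": [-0.0086,-0.0432,0],"turn": [0,0,-0.154]},
  {"xyz": [-0.0086,-0.0432,0],"turn": [0,0,-0.154]},
  {"xyz": [-0.0086,-0.0432,0],"turn": [0,0,-0.154]},
  {"xyz": [-0.0086,-0.0432,0],"turn": [0,0,-0.154]},
  {"xyz": [-0.0086,-0.0432,0],"turn": [0,0,-0.154]},
  {"xyz": [-0.0086,-0.0432,0],"turn": [0,0,-0.154]},
  {"xyz": [0,0,0],"turn": [0,0,0]},
  {"xyz": [0,0,0],"turn": [0,0,0]},
])

```text
clock: 8.05
eef_pos: [421.9, -265.6, 155.9]
eef_rot: [-3.141, -0.002, 2.106]
wrist_force: [-1.0, 0.8, 0.3]
finger_gap: 47.3
```

```bash
python3 - <<'E'
from h import *
import pickle
s=read_state(); c=camera('wrist'); save(c,'w6'); pickle.dump((s,c),open('w6.pkl','wb')); print(s['eef_pos'],s['eef_rot'])
E
```

```text
[ 421.94407792 -265.63955162  155.8663938 ] [-3.14100505e+00 -1.83530063e-03  2.10617133e+00]
```

View pics/w6.png

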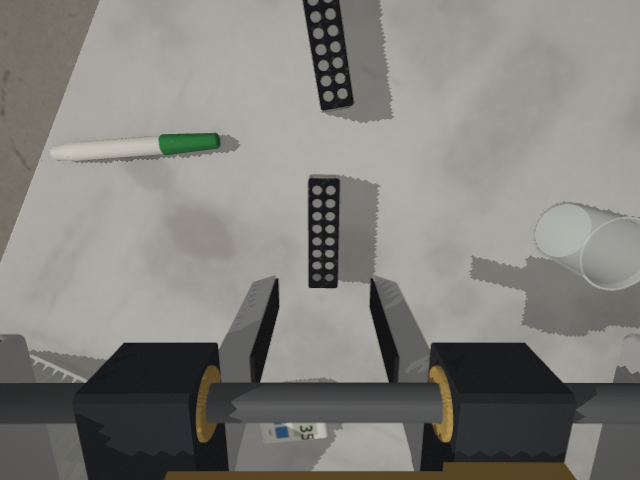

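```bash
python3 - <<'E'
from h import *
import pickle
s,c=pickle.load(open('w6.pkl','rb')); im=c['color']
cv2.imwrite('pics/rackcrop.png',cv2.resize(im[165:300,280:390,::-1],None,fx=4,fy=4,interpolation=cv2.INTER_CUBIC))
m=(im.max(axis=2)<70).astype(np.uint8); m[:165]=0; m[300:]=0; m[:,:290]=0;m[:,360:]=0
m=cv2.morphologyEx(m,cv2.MORPH_CLOSE,np.ones((9,9)))
p=np.argwhere(m)[:,::-1].astype(np.float32); r=cv2.minAreaRect(p); w=np.array([onz(c,q,32,s) for q in cv2.boxPoints(r)]); print(r,w.mean(0),[np.linalg.norm(w[i]-w[i-1]).round(1) for i in range(4)])
for v in (w[1]-w[0],w[2]-w[1]): print(np.degrees(np.arctan2(v[1],v[0])))
E
```

```text
((323.9999694824219, 232.49996948242188), (29.999996185302734, 108.99998474121094), 0.0) [ 421.83971998 -264.69415091   32.        ] [np.float64(25.2), np.float64(90.9), np.float64(23.2), np.float64(90.9)]
120.08635445685171
30.713738330882997
```

View pics/rackcrop.png

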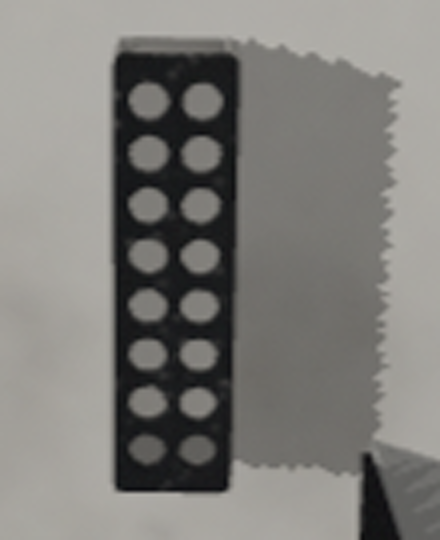

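The four look-alike racks are at top-view pixels (225,300), (284,295), (350,292) and (401,262). The last is the one meant, since it is 499 mm from the base and the others are at most 379 mm. The crop shows its black 2x8-hole top lined up with the jaws.

arm_command([
  {"xyz": [0,0.0005,-0.04],"turn": [0,0,0]},
  {"xyz": [0,0,-0.04],"turn": [0,0,0]},
  {"xyz": [0,0,-0.025],"turn": [0,0,0]},
  {"xyz": [0,0,-0.019],"turn": [0,0,0]},
  {"xyz": [0,0,0],"turn": [0,0,0]},
  {"xyz": [0,0,0],"turn": [0,0,0]},
])

```text
clock: 8.85
eef_pos: [422.7, -265.5, 33.7]
eef_rot: [3.141, 0.001, 2.106]
wrist_force: [0.2, 0.6, 0.2]
finger_gap: 46.8
```

arm_command([
  {"xyz": [0,0,0],"turn": [0,0,0]},
  {"xyz": [0,0,0],"turn": [0,0,0]},
  {"xyz": [0,0,0],"turn": [0,0,0]},
  {"xyz": [0,0,0],"turn": [0,0,0]},
  {"xyz": [0,0,0],"turn": [0,0,0]},
  {"xyz": [0,0,0],"turn": [0,0,0]},
], gripper=1.0, force=25)

```text
clock: 9.6
eef_pos: [422.4, -266.0, 33.3]
eef_rot: [3.141, 0.0, 2.105]
wrist_force: [-0.9, 1.1, 5.4]
finger_gap: 24.9
```

arm_command([
  {"xyz": [0,0,0.03],"turn": [0,0,0]},
  {"xyz": [0,0,0.045],"turn": [0,0,0]},
  {"xyz": [0.007,0.0495,0.045],"turn": [0,0,0.1232]},
  {"xyz": [0.007,0.0495,0],"turn": [0,0,0.1232]},
  {"xyz": [0.007,0.0495,0],"turn": [0,0,0.1232]},
  {"xyz": [0.007,0.0495,0],"turn": [0,0,0.1232]},
  {"xyz": [0.007,0.0495,0],"turn": [0,0,0.1232]},
  {"xyz": [0.007,0.0495,0],"turn": [0,0,0.1232]},
  {"xyz": [0.007,0.0495,0],"turn": [0,0,0.1232]},
  {"xyz": [0.007,0.0495,0],"turn": [0,0,0.1232]},
  {"xyz": [0.007,0.0495,0],"turn": [0,0,0.1232]},
  {"xyz": [0.007,0.048,0],"turn": [0,0,0.1232]},
])

```text
clock: 11.1
eef_pos: [491.7, 225.8, 149.6]
eef_rot: [-3.141, -0.0, -2.942]
wrist_force: [-0.1, -0.5, -0.5]
finger_gap: 24.6
```

arm_command([
  {"xyz": [0,0,-0.03],"turn": [0,0,0]},
  {"xyz": [0,0,-0.03],"turn": [0,0,0]},
  {"xyz": [0,0,0],"turn": [0,0,0]},
  {"xyz": [0,0,0],"turn": [0,0,0]},
  {"xyz": [0,0,0],"turn": [0,0,0]},
])

```text
clock: 11.72
eef_pos: [492.3, 224.2, 91.1]
eef_rot: [3.141, 0.002, -2.947]
wrist_force: [-0.5, 0.1, -0.0]
finger_gap: 24.9
```

```bash
python3 - <<'E'
from h import *
import pickle
s=read_state(); c=camera('wrist'); save(c,'w7'); pickle.dump((s,c),open('w7.pkl','wb')); print(s['eef_pos'],s['eef_rot'],s['finger_gap'])
E
```

```text
[492.3307751  224.21515918  91.05570746] [ 3.14130216e+00  1.94353789e-03 -2.94659713e+00] 24.903199300573032
```

View pics/w7.png

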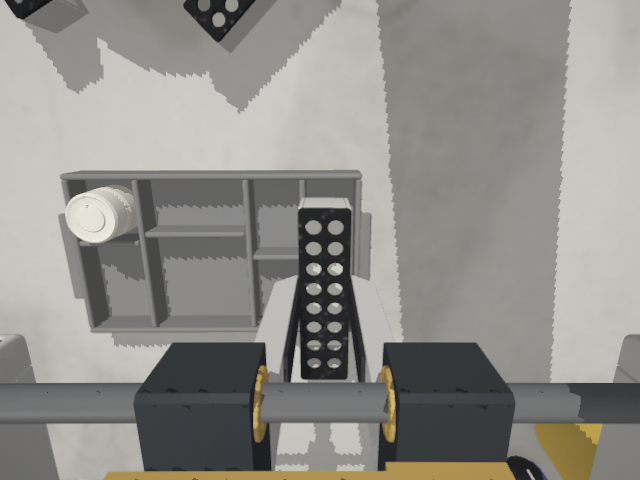

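```bash
python3 - <<'E'
from h import *
import pickle
P=[];
for i in range(6):
    s=read_state(); P.append(np.r_[s['eef_pos'],s['eef_rot']]); c=camera('wrist')
print(np.round(P,3)); pickle.dump((s,c),open('w8.pkl','wb'))
cv2.imwrite('pics/w8c.png',cv2.resize(c['color'][160:390,230:400,::-1],None,fx=2.6*1,fy=2.6,interpolation=cv2.INTER_CUBIC))
cv2.imwrite('pics/w8t.png',cv2.resize(c['color'][165:225,220:380,::-1],None,fx=5,fy=5,interpolation=cv2.INTER_CUBIC))
E
```

```text
[[ 4.92235e+02  2.24198e+02  9.09070e+01  3.14100e+00  2.00000e-03
  -2.94700e+00]
 [ 4.92146e+02  2.24185e+02  9.07070e+01  3.14100e+00  1.00000e-03
  -2.94700e+00]
 [ 4.92022e+02  2.24164e+02  9.04890e+01  3.14100e+00  1.00000e-03
  -2.94700e+00]
 [ 4.91944e+02  2.24148e+02  9.03020e+01  3.14100e+00  1.00000e-03
  -2.94700e+00]
 [ 4.91875e+02  2.24163e+02  9.01660e+01  3.14100e+00  1.00000e-03
  -2.94600e+00]
 [ 4.91823e+02  2.24159e+02  9.00420e+01  3.14200e+00  0.00000e+00
  -2.94600e+00]]
```

View pics/w8t.png

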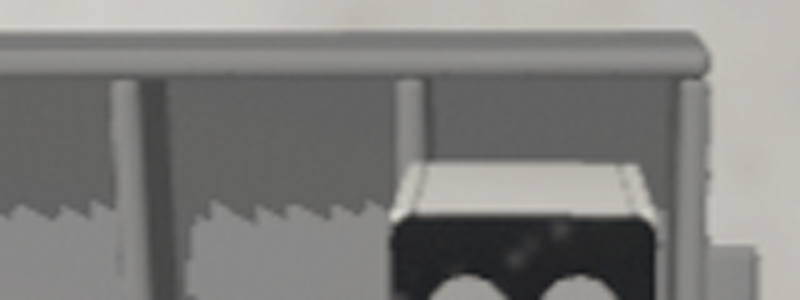

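```bash
python3 - <<'E'
from h import *
import pickle
s,c=pickle.load(open('w8.pkl','rb'))
s=dict(s); s['eef_pos']=np.array([491.8,224.2,90.0]); s['eef_rot']=np.array([3.1416,0,3.337])
f=lambda x,y:(220+x/5-.4,165+y/5-.4)
th=.197
Rt=np.array([[np.cos(th),np.sin(th)],[-np.sin(th),np.cos(th)]])
g=lambda q,z:(Rt@(onz(c,q,z,s)-s['eef_pos'])[:2]).round(1)
print('near wall inner/outer',g(f(550,77),22),g(f(550,47),22))
print('div inner',g(f(425,85),22),'wall inner',g(f(682,85),22))
zt=90-33+32
print('rack near end top: corners',g(f(388,215),zt),g(f(658,215),zt))
print('rack far end',g((301,378),zt),g((348,378),zt))
E
```

```text
near wall inner/outer [-50.8   4.2] [-54.6   4.2]
div inner [-49.9 -11.5] wall inner [-49.8  20.7]
rack near end top: corners [-46.6 -11.6] [-46.6  13.1]
rack far end [ 43.8 -11.4] [43.8 13.1]
```

arm_command([
  {"xyz": [0.002,0.004,0],"turn": [0,0,0.003]},
  {"xyz": [0,0,-0.015],"turn": [0,0,0]},
  {"xyz": [0,0,-0.015],"turn": [0,0,0]},
  {"xyz": [0,0,0],"turn": [0,0,0]},
  {"xyz": [0,0,0],"turn": [0,0,0]},
  {"xyz": [0,0,0],"turn": [0,0,0]},
])

```text
clock: 12.82
eef_pos: [493.9, 228.2, 60.1]
eef_rot: [3.141, 0.001, -2.943]
wrist_force: [0.5, 0.2, -0.3]
finger_gap: 24.5
```

```bash
python3 - <<'E'
from h import *
import pickle
s=read_state(); c=camera('wrist'); save(c,'w9');pickle.dump((s,c),open('w9.pkl','wb')); s=read_state();print(s['eef_pos'],s['eef_rot'])
cv2.imwrite('pics/w9c.png',cv2.resize(c['color'][160:400,220:420,::-1],None,fx=2.5,fy=2.5,interpolation=cv2.INTER_CUBIC))
E
```

```text
[493.93569031 228.19820756  60.16264722] [ 3.14145582e+00  7.14288604e-04 -2.94341513e+00]
```

View pics/w9c.png

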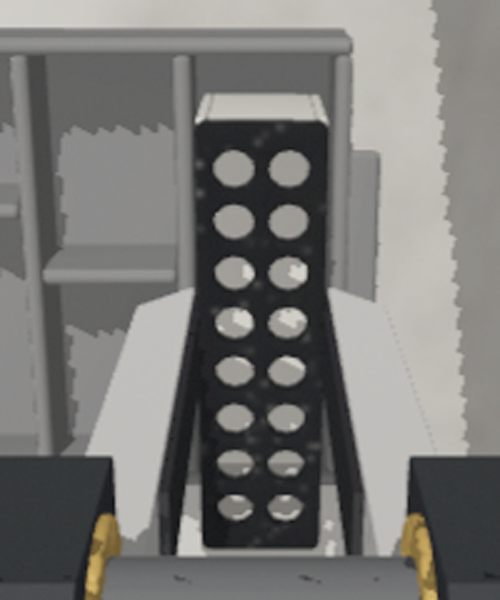

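arm_command([
  {"xyz": [0,0,-0.008],"turn": [0,0,0]},
  {"xyz": [0,0,-0.008],"turn": [0,0,0]},
  {"xyz": [0,0,-0.005],"turn": [0,0,0]},
  {"xyz": [0,0,-0.002],"turn": [0,0,0]},
  {"xyz": [0,0,0],"turn": [0,0,0]},
  {"xyz": [0,0,0],"turn": [0,0,0]},
])

```text
clock: 13.62
eef_pos: [493.8, 228.2, 36.9]
eef_rot: [3.142, 0.0, -2.943]
wrist_force: [0.1, 0.7, -1.6]
finger_gap: 24.7
```

arm_command([
  {"xyz": [0,0,-0.0007],"turn": [0,0,0]},
  {"xyz": [0,0,0],"turn": [0,0,0]},
])

```text
clock: 13.88
eef_pos: [493.8, 228.2, 36.3]
eef_rot: [3.142, 0.0, -2.943]
wrist_force: [-1.2, -0.8, 2.8]
finger_gap: 24.6
```

arm_command([
  {"xyz": [0,0,0],"turn": [0,0,0]},
  {"xyz": [0,0,0],"turn": [0,0,0]},
  {"xyz": [0,0,0],"turn": [0,0,0]},
  {"xyz": [0,0,0.03],"turn": [0,0,0]},
  {"xyz": [0,0,0.05],"turn": [0,0,0]},
  {"xyz": [0,0,0.05],"turn": [0,0,0]},
  {"xyz": [0,-0.03,0],"turn": [0,0,0]},
  {"xyz": [0,-0.05,0],"turn": [0,0,0]},
  {"xyz": [0,0,0],"turn": [0,0,0]},
  {"xyz": [0,0,0],"turn": [0,0,0]},
  {"xyz": [0,0,0],"turn": [0,0,0]},
], gripper=0.55)

```text
clock: 15.25
eef_pos: [493.7, 149.0, 166.0]
eef_rot: [3.142, -0.0, -2.942]
wrist_force: [0.6, 1.1, 0.3]
finger_gap: 42.5
```

```bash
python3 - <<'E'
from h import *
import pickle
s=read_state(); c=camera('wrist'); save(c,'w10');pickle.dump((s,c),open('w10.pkl','wb')); s=read_state();print(s['eef_pos'],s['eef_rot'])
cv2.imwrite('pics/w10c.png',cv2.resize(c['color'][180:360,190:480,::-1],None,fx=2.7,fy=2.7,interpolation=cv2.INTER_CUBIC))
E
```

```text
[493.66750149 148.95080949 165.93578504] [ 3.14152837e+00 -1.79083825e-04 -2.94224804e+00]
```

View pics/w10c.png

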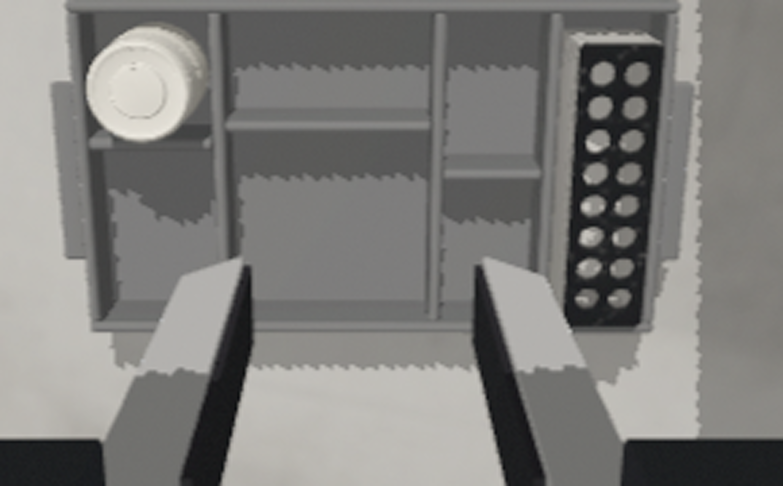

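```bash
python3 - <<'E'
from h import *; from fit import *
import pickle
s,c=pickle.load(open('w10.pkl','rb'))
f=lambda x,y:(190+x/2.7-.33,180+y/2.7-.33)
px=[(67,3),(677,3),(652,328),(92,328),(218,14),(440,14),(557,14),(433,317)]
P=[(-56,-95),(-56,95),(56,95),(56,-95),(-52,-49),(-52,21),(-52,57),(52,21)]
W=[onz(c,f(*q),22,s)[:2] for q in px]
R,t,a,sc,e=rigid(P,W); print(t,np.degrees(a),a,sc);print(e.round(1))
for n,p in dict(c1=(0,75),c4=(19,-14),c7=(-32,-71)).items(): print(n,R@p+t)
b=onz(c,f(138,90),37,s)[:2]; print('bottle',(b),R.T@(b-t)/sc-[-32,-71])
q=[onz(c,f(*q),35,s)[:2] for q in [(580,43),(662,43),(640,326),(564,326)]]; b=np.mean(q,0); print('rack',b,R.T@(b-t)/sc-[0,75])
E
```

```text
[506.48389678 155.32649391] 11.429348737241973 0.19947976682352866 0.9815243482342197
[[ 1.2  1.6]
 [ 1.8 -1.5]
 [-1.6 -1.2]
 [-1.9  0.7]
 [ 0.5  1.6]
 [ 0.9 -0.2]
 [ 0.9 -0.2]
 [-1.7 -0.8]]
c1 [491.62193872 228.83922888]
c4 [527.88135515 145.36914609]
c7 [489.18778349  79.39333604]
bottle [490.46463697  80.49648536] [ 0.89545595 -0.49261967]
rack [493.29543439 227.9039398 ] [1.48236114 0.1398975 ]
```

arm_command([
  {"xyz": [0.014,-0.039,0],"turn": [0,0,-0.025]},
  {"xyz": [0.014,-0.039,0],"turn": [0,0,-0.025]},
  {"xyz": [0.014,-0.039,0],"turn": [0,0,-0.025]},
  {"xyz": [0.014,-0.039,0],"turn": [0,0,-0.025]},
  {"xyz": [0.014,-0.039,0],"turn": [0,0,-0.025]},
  {"xyz": [0.014,-0.039,0],"turn": [0,0,-0.025]},
  {"xyz": [0.014,-0.039,0],"turn": [0,0,-0.025]},
  {"xyz": [0.012,-0.038,0],"turn": [0,0,-0.025]},
  {"xyz": [0,0,0],"turn": [0,0,0]},
  {"xyz": [0,0,0],"turn": [0,0,0]},
  {"xyz": [0,0,0],"turn": [0,0,0]},
], gripper=0.08, force=12)

```text
clock: 16.68
eef_pos: [603.8, -161.6, 166.2]
eef_rot: [3.141, 0.0, 3.141]
wrist_force: [0.4, -0.2, -0.0]
finger_gap: 86.5
```

```bash
python3 - <<'E'
from h import *
import pickle
s=read_state(); c=camera('wrist'); save(c,'w11');pickle.dump((s,c),open('w11.pkl','wb')); s=read_state();print(s['eef_pos'],s['eef_rot'])
cv2.imwrite('pics/w11c.png',cv2.resize(c['color'][180:320,240:400,::-1],None,fx=4,fy=4,interpolation=cv2.INTER_CUBIC))
E
```

```text
[ 603.77020866 -161.77030688  166.26534406] [-3.14155788e+00  1.72707632e-04  3.14127683e+00]
```

View pics/w11.png

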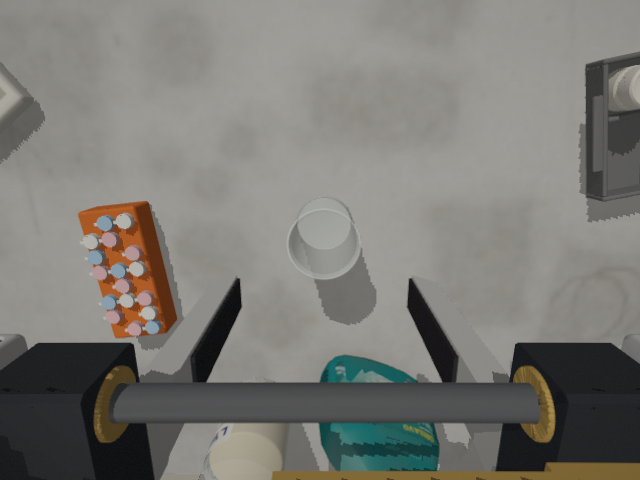

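View pics/w11c.png

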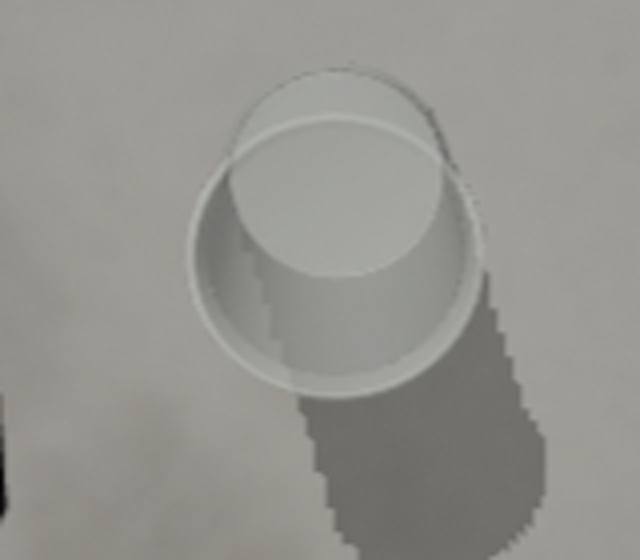

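```bash
python3 - <<'E'
from h import *
import pickle
s,c=pickle.load(open('w11.pkl','rb'))
f=lambda x,y:(240+x/4-.4,180+y/4-.4)
print(onz(c,f(336,256),70,s),onz(c,f(336,172),2,s)); print('spray',[onz(c,(355,355),z,s).round() for z in (0,80,130)])
E
```

```text
[ 602.79789471 -161.24551716   70.        ] [ 603.31937779 -161.29632274    2.        ]
spray [array([ 742., -129.,    0.]), array([ 690., -137.,   80.]), array([ 657., -142.,  130.])]
```

arm_command([
  {"xyz": [-0.0006,0.0003,-0.04],"turn": [0,0,0]},
  {"xyz": [0,0,-0.035],"turn": [0,0,0]},
  {"xyz": [0,0,-0.025],"turn": [0,0,0]},
  {"xyz": [0,0,-0.016],"turn": [0,0,0]},
  {"xyz": [0,0,0],"turn": [0,0,0]},
  {"xyz": [0,0,0],"turn": [0,0,0]},
  {"xyz": [0,0,0],"turn": [0,0,0]},
])

```text
clock: 17.6
eef_pos: [603.6, -162.7, 51.2]
eef_rot: [-3.141, 0.002, 3.14]
wrist_force: [-0.2, 0.2, 1.1]
finger_gap: 86.5
```

arm_command([
  {"xyz": [0,0,0],"turn": [0,0,0]},
  {"xyz": [0,0,0],"turn": [0,0,0]},
  {"xyz": [0,0,0],"turn": [0,0,0]},
  {"xyz": [0,0,0],"turn": [0,0,0]},
  {"xyz": [0,0,0],"turn": [0,0,0]},
  {"xyz": [0,0,0],"turn": [0,0,0]},
], gripper=1.0, force=15)

```text
clock: 18.35
eef_pos: [603.1, -162.5, 50.1]
eef_rot: [3.142, -0.0, 3.14]
wrist_force: [0.9, 0.5, 1.5]
finger_gap: 53.9
```

arm_command([
  {"xyz": [0,0,0.03],"turn": [0,0,0]},
  {"xyz": [0,0,0.04],"turn": [0,0,0]},
  {"xyz": [0,0,0.03],"turn": [0,0,0]},
  {"xyz": [-0.009,0.038,0],"turn": [0,0,0.025]},
  {"xyz": [-0.009,0.038,0],"turn": [0,0,0.025]},
  {"xyz": [-0.009,0.039,0],"turn": [0,0,0.025]},
  {"xyz": [-0.009,0.039,0],"turn": [0,0,0.025]},
  {"xyz": [-0.009,0.039,0],"turn": [0,0,0.025]},
  {"xyz": [-0.01,0.039,0],"turn": [0,0,0.025]},
  {"xyz": [-0.01,0.038,0],"turn": [0,0,0.025]},
  {"xyz": [-0.01,0.037,0],"turn": [0,0,0.025]},
])

```text
clock: 19.73
eef_pos: [527.6, 145.6, 150.0]
eef_rot: [-3.142, -0.0, -2.943]
wrist_force: [0.5, -1.3, -1.4]
finger_gap: 53.7
```

arm_command([
  {"xyz": [0,0,-0.02],"turn": [0,0,0]},
  {"xyz": [0,0,-0.02],"turn": [0,0,0]},
  {"xyz": [0,0,0],"turn": [0,0,0]},
  {"xyz": [0,0,0],"turn": [0,0,0]},
  {"xyz": [0,0,0],"turn": [0,0,0]},
  {"xyz": [0,0,0],"turn": [0,0,0]},
])

```text
clock: 20.48
eef_pos: [528.4, 144.4, 110.6]
eef_rot: [-3.142, 0.001, -2.943]
wrist_force: [-0.0, 0.5, -0.6]
finger_gap: 54.2
```

```bash
python3 - <<'E'
from h import *
import pickle
s=read_state(); c=camera('wrist'); save(c,'w12');pickle.dump((s,c),open('w12.pkl','wb')); s=read_state();print(s['eef_pos'],s['eef_rot'],s['finger_gap'])
E
```

```text
[528.2878252  144.43617313 110.46578549] [-3.14156552e+00  6.35572100e-04 -2.94340491e+00] 54.292206262307026
```

View pics/w12.png

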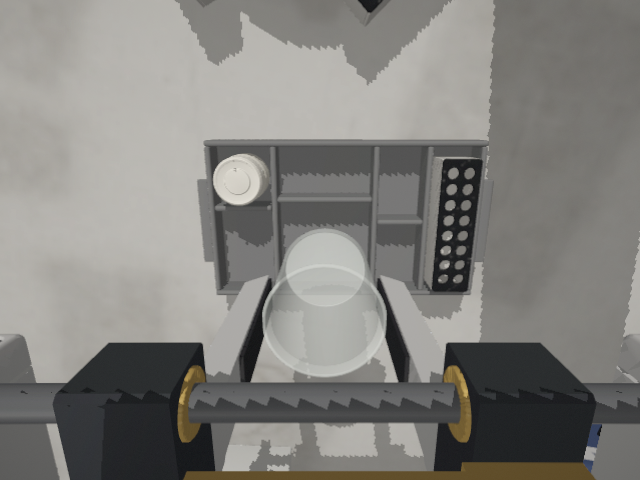

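```bash
python3 - <<'E'
from h import *
import pickle
s,c=pickle.load(open('w12.pkl','rb'))
s=dict(s); s['eef_pos']=np.array([528.2,144.4,110.3]); s['eef_rot']=np.array([3.1416,0,3.340])
th=.198; Rt=np.array([[np.cos(th),np.sin(th)],[-np.sin(th),np.cos(th)]])
g=lambda q,z:(Rt@(onz(c,q,z,s)-s['eef_pos'])[:2]).round(1)
cv2.imwrite('pics/w12c.png',cv2.resize(c['color'][130:390,200:460,::-1],None,fx=2.3,fy=2.3,interpolation=cv2.INTER_CUBIC))
print('left',g((278,210),22),'right',g((372,210),22),'near div inner',g((325,201),22),'far wall outer/inner',g((400,294),22),g((400,289),22),'near wall outer',g((325,141),22))
print('beaker rim c',g((324.5,320.5),130.3),'base c',g((325.5,268),62.3))
E
```

```text
left [-27.5 -31.3] right [-27.6  33.9] near div inner [-33.9   1.3] far wall outer/inner [35.7 56.9] [31.7 56.7] near wall outer [-73.9   1.2]
beaker rim c [-0.8  0.8] base c [0.2 1.5]
```

View pics/w12c.png

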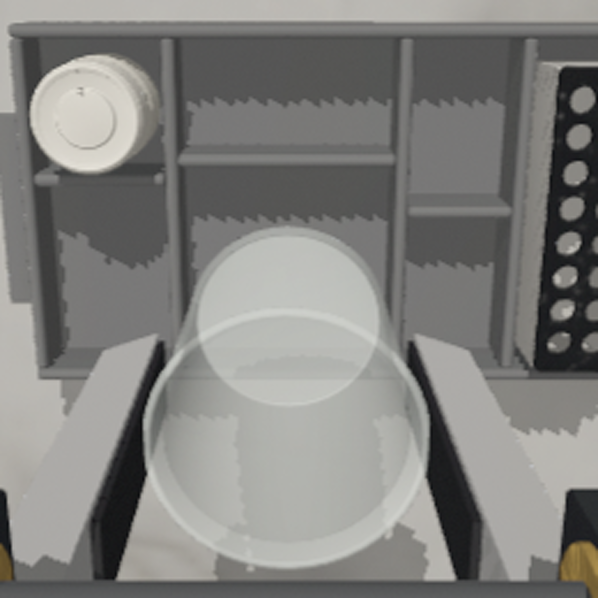

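arm_command([
  {"xyz": [-0.0006,0,-0.015],"turn": [0,0,0]},
  {"xyz": [0,0,-0.015],"turn": [0,0,0]},
  {"xyz": [0,0,-0.012],"turn": [0,0,0]},
  {"xyz": [0,0,-0.008],"turn": [0,0,0]},
  {"xyz": [0,0,-0.005],"turn": [0,0,0]},
  {"xyz": [0,0,0],"turn": [0,0,0]},
  {"xyz": [0,0,0],"turn": [0,0,0]},
  {"xyz": [0,0,0],"turn": [0,0,0]},
])

```text
clock: 21.52
eef_pos: [527.7, 144.5, 55.4]
eef_rot: [-3.142, 0.001, -2.943]
wrist_force: [-0.1, -0.3, -1.6]
finger_gap: 54.0
```

arm_command([
  {"xyz": [0,0,-0.001],"turn": [0,0,0]},
  {"xyz": [0,0,-0.001],"turn": [0,0,0]},
  {"xyz": [0,0,0],"turn": [0,0,0]},
  {"xyz": [0,0,0],"turn": [0,0,0]},
])

```text
clock: 22.02
eef_pos: [527.5, 144.5, 53.1]
eef_rot: [-3.142, 0.0, -2.943]
wrist_force: [-1.4, 0.7, -0.8]
finger_gap: 54.3
```

arm_command([
  {"xyz": [0,0,-0.0003],"turn": [0,0,0]},
  {"xyz": [0,0,0],"turn": [0,0,0]},
  {"xyz": [0,0,0],"turn": [0,0,0]},
  {"xyz": [0,0,0],"turn": [0,0,0]},
  {"xyz": [0,0,0.02],"turn": [0,0,0]},
  {"xyz": [0,0,0.04],"turn": [0,0,0]},
  {"xyz": [0,0,0.05],"turn": [0,0,0]},
  {"xyz": [0,0,0.05],"turn": [0,0,0]},
  {"xyz": [0,0,0],"turn": [0,0,0]},
  {"xyz": [0,0,0],"turn": [0,0,0]},
  {"xyz": [0,0,0],"turn": [0,0,0]},
], gripper=0.2)

```text
clock: 23.4
eef_pos: [527.1, 144.3, 211.3]
eef_rot: [3.142, -0.002, -2.943]
wrist_force: [0.4, 0.3, -1.1]
finger_gap: 75.2
```

```bash
python3 - <<'E'
from h import *
import pickle
s=read_state(); c=camera('wrist'); save(c,'w13');pickle.dump((s,c),open('w13.pkl','wb')); s=read_state();print(s['eef_pos'],s['eef_rot'],s['finger_gap'])
sc=camera('scene'); save(sc,'s13'); cv2.imwrite('pics/s13c.png',cv2.resize(sc['color'][230:360,160:360,::-1],None,fx=4,fy=4,interpolation=cv2.INTER_CUBIC))
E
```

```text
[527.12890146 144.3446441  211.41142292] [ 3.14156911e+00 -2.25214478e-03 -2.94341964e+00] 75.22086538802533
```

View pics/w13.png

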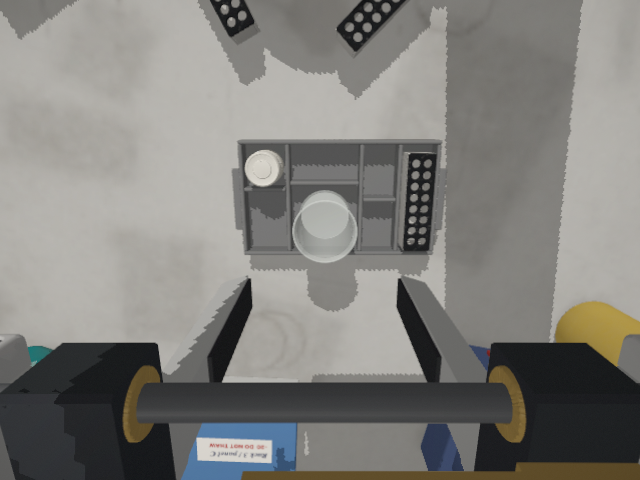

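View pics/s13c.png

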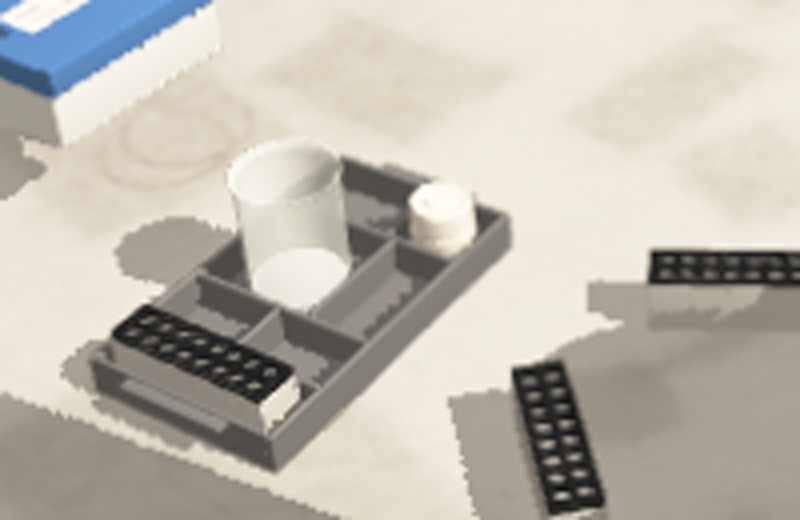

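```bash
python3 - <<'E'
from h import *
sc=camera('scene'); 
th=.198; R=np.array([[np.cos(th),-np.sin(th)],[np.sin(th),np.cos(th)]]); t=np.array([506.8,154.4])
f=lambda p,z:((proj(sc,[*(R@np.array(p)+t),z])-[160,230])*4+1.5).round()
for z in (32,35,38,41): print('rack z',z,[f((x+1.5,75+y),z) for x in(-46,46) for y in (-12.5,12.5)])
print('tote corners',[f(p,22) for p in [(-56,95),(56,95),(-56,-95),(56,-95)]])
for z in (73,): print('beaker rim',f((19,-14),z),'base',f((19,-14),4)); print('bottle top',f((-31,-71),37))
s=read_state(); c=camera('wrist')
g=lambda q,z:(R.T@(onz(c,q,z,s)[:2]-t)-[19,-14]).round(1)
print('beaker rel',g((325,229.5),73),g((325,216),4),s['eef_pos'])
a,b,d,e=[R.T@(onz(c,q,22,s)[:2]-t) for q in [(288,187),(361,187),(290,255),(325,182)]];print(a,b,d,e)
E
```

```text
rack z 32 [array([299., 370.]), array([263., 403.]), array([148., 306.]), array([111., 336.])]
rack z 35 [array([298., 365.]), array([262., 398.]), array([147., 301.]), array([110., 331.])]
rack z 38 [array([297., 360.]), array([261., 393.]), array([146., 296.]), array([109., 326.])]
rack z 41 [array([296., 355.]), array([260., 388.]), array([145., 291.]), array([108., 321.])]
tote corners [array([275., 439.]), array([ 90., 356.]), array([514., 212.]), array([342., 151.])]
beaker rim [287. 171.] base [304. 282.]
bottle top [445. 199.]
beaker rel [-1.5  1.6] [2.1 1.8] [527.31498133 144.38498074 211.86727555]
[-11.13107456 -47.58313343] [-11.18797642  22.03557985] [ 57.14896777 -47.31941556] [-15.91558804 -12.30428404]
```

```bash
python3 - <<'E'
from h import *
print(read_state()['clock'],read_state()['qd'].round(3)); print(sign_off())
E
```

```text
23.6 [ 0.001 -0.004 -0.004 -0.001  0.001 -0.001]
the job is handed in; nothing more can be done
None
```

I packed all three pieces into the tote and handed the job in at 23.6 s of the 72 s allowed. `sign_off()` gives no verdict, so these figures are my own measurements.

| Piece | Compartment | Offset from the middle (tote x, y) | Limit |
|---|---|---|---|
| Reagent bottle | 40 x 40 mm | about 1 mm, 0.5 mm | 7 mm |
| Tube rack | 104 x 32 mm, lengthwise | about 1.5 mm, 0.1 mm | 9 mm along its length, 7 mm across |
| Beaker | 66 x 66 mm | about 0.3 mm, 0.4 mm | 9 mm |

- **Which rack:** I took the look-alike farthest from the base, 499 mm away; the other three were at most 379 mm.
- **Seating:** In the last scene picture, the rack and beaker appear where they should if sitting on the tote floor. The bottle's cap also lined up roughly. Each piece was lowered to within about 1 mm of the floor before release. The gripper ended well above everything.
- **Timer and microtube rack:** I never went near them, but I did not measure them again at the end.
- **Disagreements:** The wrist views made the tote 1–2% too small, giving 1–2 mm errors at its corners. On the way to the tote with the rack, the arm stopped about 4 mm short of its commanded position; I saw this in the picture and corrected it before setting the rack down.

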